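Open the child-proof lye bottle for the pretzel bath

TASK

Open the white square bottle of pretzel lye (yellow warning labels, red push-and-turn safety cap): press the cap down against its spring, turn it anticlockwise about a sixth of a turn while it is held down, and lift it off. Finish while still holding the cap level in the gripper, straight above the open mouth and about a hand's breadth up. Leave the bottle standing where it is on the counter and do not disturb anything else.

Things in the scene. Friction and masses are not known exactly. Their poses are not given: they have to be found in the camera images.
- bottle: the lye bottle, loose, 0.6 to 0.9 kg: white square body 94 x 94 mm, 130 mm high, sloping shoulder, round neck 32 mm across from 149 to 182 mm up; yellow labels with a red-edged diamond on all sides. Origin: centre of the underside, z up, x to the small red mark on the shoulder. Stands freely; its weight and the push on the cap keep it from turning along (the twist takes about 0.15 N m)
- bottle_mouth (a point): centre of the bottle's mouth, at the top of the neck, 182 mm above its underside
- cap: red safety cap, ribbed, 51 mm across, 34 mm high, 0.03 kg. Origin: on its axis at the lower edge of the skirt, 160 mm above the bottle's underside when locked; z up; x to the white pointer on top, which is over the bottle's red mark (3 degrees of play) at the start. Three lugs inside sit in hooks on the neck: unless pressed down it neither turns nor lifts; clockwise is always blocked
- cap_top (a point): centre of the cap's top, 34 mm above its lower edge. Grip the skirt from above, fingertips about 20 mm below this point (under the skirt 14 mm stay free over the shoulder). Pressed down, the cap turns anticlockwise seen from above: from 42 to 78 degrees from its locked position it is free and lifts straight off (60 is best). A grip of 30 to 40 N holds it
- liner (a joint): spring liner inside the cap, resting on the bottle's rim: reads how far the cap is pressed down (m), 0 when locked, about -0.003 when the cap is off. It gives from about 6 N and stiffens by 1.5 N per mm; the cap must be more than 2.5 mm down to turn (4 to 4.5 mm, about 12 N, is right) and bottoms at 5.5 mm
- vanilla: brown bottle with black cap, 60 mm across, 140 mm high; leave alone. Origin: centre of the underside
- sugar_jar: glass jar of sugar with wooden lid, 82 mm across, 120 mm high; leave alone. Origin: centre of the underside
- measuring_mug: white mug, 84 mm across, 85 mm high, handle along its +y; leave alone. Origin: centre of the underside
- ramekin: blue ramekin, 84 mm across, 45 mm high; leave alone. Origin: centre of the underside
- rolling_pin: wooden rolling pin, 54 mm thick, 434 mm long along its x; leave alone. Origin: middle of its length, on the counter
- spoon: wooden spoon, 240 mm long along its x; leave alone. Origin: about the middle of its length, on the counter
Not all that is in view belongs to the job. Of the things shaped like the cap, the red one is meant. Several things look just like the bottle: the one meant starts farthest to the robot's left.

How it is judged:
By the outcome, as a careful person would: the job done as asked, in the order asked, and still so for the second after the job is handed in, while the arm keeps its last pose, push and grip.
It also fails if it takes over 35 s, if anything falls off the work surface, if the arm or the gripper's body presses on something with over 40 N, if the wrist force passes 120 N, or if a joint passes its speed limit or range.

ROBOT

A 7-joint arm with a two-finger parallel gripper is mounted at the origin on the work surface. World frame = base frame: x ahead of the robot, y to its left, z up, the work surface at z = 0. Lengths are in m, angles in rad, forces in N, time in s.
With the tool pointing down it reaches from about 0.4 to 0.9 m from the base axis. Payload 5.5 kg.
Tool frame: the origin (TCP) lies between the finger pads; the fingertips stand 14 mm ahead of it and the grasp point (between the pads) lies 5 mm behind it; z points along the fingers, y is the direction in which the jaws open and shut (so a half turn about z gives the same grasp; the last joint's range is limited). The gripper opens to 92 mm and grips with 3 to 60 N. Pads are 19 mm wide; open, the fingers measure 130 mm over their backs; the gripper's body (75 mm by 190 mm) begins 47 mm behind the grasp point.
Start: joints at [1.555, 0.501, -0.427, 1.55, 0.221, 1.138, -0.21], TCP at [0.179, -0.625, 0.203] pointing down, gripper open.
Joint ranges: [-2.88, 2.88], [-0.31, 2.03], [-1.54, 1.56], [0.2, 2.42], [-1.41, 4.55], [0.19, 2.02], [-2.57, 2.57]. Speed limits (rad/s): [2.57, 2.57, 3.14, 3.14, 3.14, 3.14, 3.14].

INTERFACE

Orientations are given as a unit quaternion [w, x, y, z].
In Python, from cell import manip gives the robot as it stands.
- The arm moves only by the tool step_arm, never from a script. Its argument "series" is a list of rows, each a list of 4 numbers: the shift along the tool's x, y, z in m, then the turn about the tool's z in degrees. In form: [[dx, dy, dz, spin], ...]. A call has 1 to 10 rows; each row is the pose to reach, as a shift and turn from the pose measured when the call began, along the tool's axes at that moment; what a row does not reach only later rows make up. A row lasts 1/12 s, in which the tool goes at most 41.7 mm and 7.16 degrees, less where a joint would pass 70% of its speed; a pose out of reach is approached as far as the arm can. A call with a gripper value outside its range is refused whole. "fingers" is the opening, from 0 (shut) to 1 (fully open), set as the call begins (left out, the last holds). The fingers move at their own pace and stop on an object; "force" is the grip in N (left out, the last holds). Time passes only in rows, so rows that repeat a pose let the fingers close. It gives the time, the measured TCP pose, the force and the opening at its end, in the units of the state.
- manip.observe(): the state, without advancing time (a new reading comes with each control period).
- manip.capture(name): name is "side" or "top"; returns the picture (384x512x3 uint8, red, green, blue); there is no depth.
- manip.camera_info(name): a dict with "fovy" (degrees; the focal length in pixels is half the picture's height over the tangent of half this angle, whatever the lens; pixels are square), "cx", "cy" (the principal point, pixels), "R" (3x3) and "t" (3): a world point X has camera coordinates R X + t. Camera axes: x right, y down, z forward; pixel columns grow to the right and rows downward; lengths in m; the calibration is good to about 2 mm. A picture is of the moment at which its call begins. camera_info takes no time and is no camera call.
- manip.finish_job(): hands the job in, once; it reports no verdict.
The state is a dict: "t": time; "joints": joint angles; "qvel": joint speeds; "tau": joint torques, N m; "eef_pos": TCP position; "orientation": TCP orientation; "wrist_force": force on the tool from outside, world axes, zero at the start; "ft_torque": the same for the moment, N m; "opening": finger opening in m.
Only numpy, scipy, OpenCV 4.12 (cv2) and the standard library are available. Lean on these libraries where they do the work, as an engineer would, in place of code of your own. Each camera call takes 0.05 s, during which the arm holds its last target. There are 200 camera calls.

## Working session

There is one attempt and no reset: what is moved stays moved. The work goes in short steps, Python scripts to look and compute and a tool call to move; the robot and the scene stay as the last step left them, time stands still between calls to the robot, and variables do not carry over. Pictures are saved under pics/ and viewed, about 8 in all and at most 12, crops included, and the job is handed in when it is done.

Besides the shell and the picture viewer there is one more tool, called after "Emit:" as name([rows], argument=value, ...), one row to a line, values as JSON. step_arm: Moves the arm, as the interface text tells. Its arguments: {"type":"object","properties":{"series":{"type":"array"},"fingers":{"type":"number"},"force":{"type":"number"}},"required":["series"]}

```bash
mkdir -p pics; python3 - <<'E'
from cell import manip
import cv2,numpy as np
o=manip.observe()
print({k:np.round(v,3).tolist() for k,v in o.items()})
for n in("side","top"):
    c=manip.camera_info(n);print(n,c)
    cv2.imwrite(f"pics/{n}0.png",manip.capture(n)[:,:,::-1])
E
```

```text
{'t': 0.0, 'joints': [1.555, 0.502, -0.427, 1.551, 0.221, 1.138, -0.21], 'qvel': [0.002, -0.001, 0.001, -0.001, 0.0, -0.001, 0.001], 'tau': [0.001, -56.659, -5.816, -27.911, -0.069, 0.031, 0.0], 'eef_pos': [0.179, -0.624, 0.201], 'orientation': [-0.001, 0.99, 0.139, -0.0], 'wrist_force': [-0.123, 0.089, 0.113], 'ft_torque': [-0.066, -0.045, -0.009], 'opening': 0.092}
side {'fovy': 57.29157355019061, 'cx': 258.630940804527, 'cy': 196.6762451581783, 'R': array([[-0.68857592, -0.72516293, -0.00138492],
       [-0.49499917,  0.47141868, -0.72989057],
       [ 0.52994247, -0.50189954, -0.68356261]]), 't': array([0.40038573, 0.38587185, 0.93948977])}
top {'fovy': 43.210958976474394, 'cx': 250.06809128508334, 'cy': 190.83696797106546, 'R': array([[-0.00725719, -0.99983338, -0.01674939],
       [-0.99518663,  0.00885842, -0.09759665],
       [ 0.09772876,  0.0159605 , -0.9950851 ]]), 't': array([0.01623304, 0.56053395, 1.37346011])}
```

View pics/side0.png

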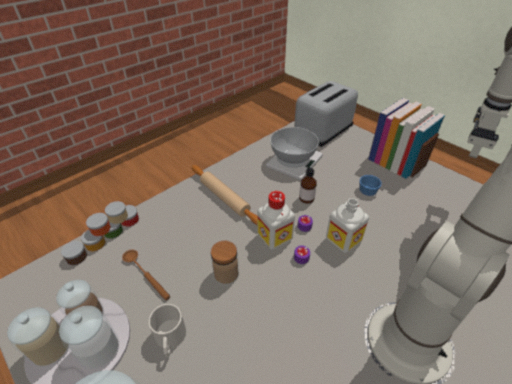

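View pics/top0.png

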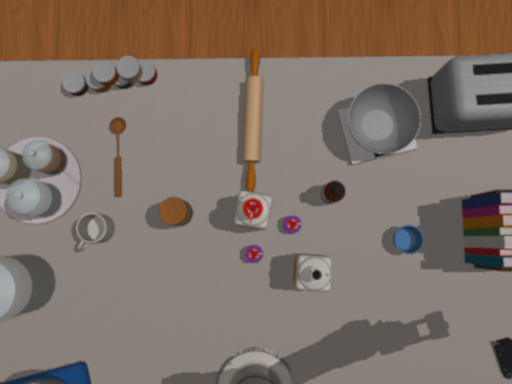

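The side view shows the red-capped bottle at about (277,218), with its cap at (277,199). A second, uncapped bottle stands at (347,225). In the top view the target is at (253,209), the farthest-left bottle, and the open one is at (313,272). Two small purple-red objects are close by at (292,224) and (254,254). I'll measure the cap next.

```bash
cat > h.py <<'E'
from cell import manip
import cv2,numpy as np
def ray(n,u,v):
    c=manip.camera_info(n);f=192/np.tan(np.radians(c["fovy"]/2))
    R=np.array(c["R"]);t=np.array(c["t"])
    return -R.T@t,R.T@np.array([(u-c["cx"])/f,(v-c["cy"])/f,1.])
def onz(n,u,v,z):
    o,d=ray(n,u,v);return o+d*(z-o[2])/d[2]
def proj(n,X):
    c=manip.camera_info(n);f=192/np.tan(np.radians(c["fovy"]/2))
    p=np.array(c["R"])@X+np.array(c["t"]);return f*p[0]/p[2]+c["cx"],f*p[1]/p[2]+c["cy"]
def tri(p,q):
    a,d=ray("side",*p);b,e=ray("top",*q)
    s=np.linalg.lstsq(np.c_[d,-e],b-a,rcond=None)[0]
    P,Q=a+s[0]*d,b+s[1]*e
    return (P+Q)/2,np.linalg.norm(P-Q)
def red(img,box):
    h=cv2.cvtColor(img,cv2.COLOR_RGB2HSV)
    m=(((h[...,0]<8)|(h[...,0]>172))&(h[...,1]>150)&(h[...,2]>70)).astype(np.uint8)
    k=np.zeros_like(m);x0,x1,y0,y1=box;k[y0:y1,x0:x1]=m[y0:y1,x0:x1];return k
E
python3 - <<'E'
from h import *
B={"side":(262,292,185,213),"top":(238,270,193,226)}
pics=[];cen={}
for n in B:
    im=cv2.imread(f"pics/{n}0.png");k=red(im[:,:,::-1],B[n])
    N,l,s,c=cv2.connectedComponentsWithStats(k);i=1+np.argmax(s[1:,4])
    pts=np.argwhere(l==i)[:,::-1];hull=cv2.convexHull(pts.astype(np.int32))
    (cen[n],r)=cv2.minEnclosingCircle(hull)
    M=cv2.moments(hull);cen[n]=(M["m10"]/M["m00"],M["m01"]/M["m00"])
    print(n,s[i],cen[n],r)
    u,v=map(int,cen[n]);pics.append(cv2.resize(im[v-30:v+30,u-30:u+30],(400,400),interpolation=cv2.INTER_CUBIC))
    print("crop origin",u-30,v-30,"scale 6.667")
# silhouette centre ~ mid-height of the cap
print("mid-cap tri",tri(cen["side"],cen["top"]))
cv2.imwrite("pics/c.png",np.hstack(pics))
E
```

```text
side [269 191  16  18 182] (276.28787878787875, 199.3732057416268) 8.746527671813965
crop origin 246 169 scale 6.667
top [243 199  19  19 228] (252.21442125237192, 207.91397849462365) 9.55429458618164
crop origin 222 177 scale 6.667
mid-cap tri (array([0.50064953, 0.00328147, 0.18011289]), np.float64(0.002484907138210619))
```

View pics/c.png

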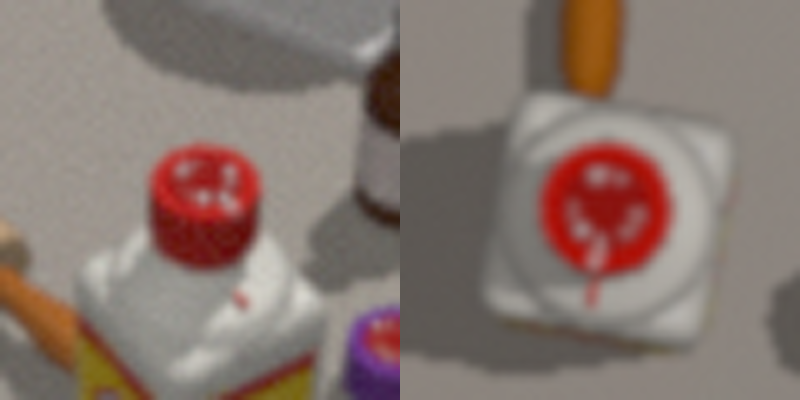

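Cap axis at about (0.501, 0.003). The mid-height triangulates to 0.180 m against 0.177 expected, with a 2.5 mm ray gap. The bottle's red mark faces the robot, in line with the pointer. I'll lift the tool and travel over.

Emit:
step_arm([
  [0,0,-0.04,0],
  [0,0,-0.08,0],
  [0,0,-0.12,0],
  [0.026,-0.028,-0.12,0],
  [0.053,-0.057,-0.12,0],
  [0.08,-0.086,-0.12,0],
  [0.107,-0.115,-0.12,0],
  [0.134,-0.144,-0.12,0],
  [0.161,-0.173,-0.12,0],
  [0.188,-0.202,-0.12,0],
], fingers=1, force=35)

```text
t: 0.93
eef_pos: [0.3041, -0.3765, 0.3216]
orientation: [-0.001, 0.99, 0.139, -0.0]
wrist_force: [1.2, -0.7, 1.0]
opening: 0.0919
```

Emit:
step_arm([
  [0.028,-0.03,0,0],
  [0.056,-0.06,0,0],
  [0.084,-0.09,0,0],
  [0.112,-0.119,0,0],
  [0.14,-0.149,0,0],
  [0.168,-0.179,0,0],
  [0.196,-0.208,0,0],
  [0.224,-0.238,0,0],
  [0.252,-0.268,0,0],
  [0.28,-0.297,0,0],
])

```text
t: 1.77
eef_pos: [0.4918, -0.0121, 0.3222]
orientation: [-0.001, 0.99, 0.139, -0.0]
wrist_force: [1.0, -0.1, 0.3]
opening: 0.092
```

Emit:
step_arm([
  [0.005,-0.005,0,0],
  [0.005,-0.005,0,0],
  [0.005,-0.005,0,0],
])

```text
t: 2.02
eef_pos: [0.4949, -0.0054, 0.3217]
orientation: [-0.001, 0.99, 0.14, -0.001]
wrist_force: [-0.6, -1.1, 0.3]
opening: 0.0914
```

```bash
python3 - <<'E'
from h import *
o=manip.observe()
print({k:np.round(o[k],4).tolist() for k in("t","joints","eef_pos","orientation","wrist_force")})
p=o["eef_pos"];w,x,y,z=o["orientation"]
from scipy.spatial.transform import Rotation as R
r=R.from_quat([x,y,z,w]).as_matrix()
print("to cap (tool axes), TCP z target .188",r.T@(np.array([.5006,.0033,.188])-p))
E
```

```text
{'t': 2.0167, 'joints': [0.8426, 0.183, -0.9931, 1.7585, 0.1579, 1.2875, -1.4781], 'eef_pos': [0.4949, -0.0054, 0.3217], 'orientation': [-0.0007, 0.9902, 0.1397, -0.0009], 'wrist_force': [-0.5807, -1.0569, 0.3359]}
to cap (tool axes), TCP z target .188 [ 0.00808212 -0.00659764  0.13369762]
```

Emit:
step_arm([
  [0.004,-0.003,0.03,0],
  [0.008,-0.0065,0.06,0],
  [0.008,-0.0065,0.09,0],
  [0.008,-0.0065,0.11,0],
  [0.008,-0.0065,0.11,0],
  [0.008,-0.0065,0.11,0],
])

```text
t: 2.52
eef_pos: [0.4995, 0.0014, 0.2111]
orientation: [-0.001, 0.99, 0.138, -0.002]
wrist_force: [0.9, 0.4, 0.5]
opening: 0.0917
```

```bash
python3 - <<'E'
from h import *
P=[]
for n in("side","top"):
    im=manip.capture(n)[:,:,::-1].copy()
    cv2.imwrite(f"pics/{n}1.png",im)
    u,v=map(int,proj(n,np.array([.5006,.0033,.194])))
    P.append(cv2.resize(im[v-35:v+35,u-35:u+35],(400,400),interpolation=cv2.INTER_CUBIC))
cv2.imwrite("pics/c1.png",np.hstack(P));o=manip.observe()
print({k:np.round(o[k],4).tolist() for k in("t","joints","eef_pos","orientation","wrist_force","ft_torque")})
E
```

```text
{'t': 2.6167, 'joints': [0.747, 0.3187, -0.953, 1.8933, 0.2934, 1.0778, -1.6156], 'eef_pos': [0.5015, 0.0022, 0.2131], 'orientation': [-0.0003, 0.9903, 0.1388, 0.0], 'wrist_force': [-0.0767, -0.7364, 0.3705], 'ft_torque': [-0.0342, 0.0017, -0.0008]}
```

View pics/c1.png

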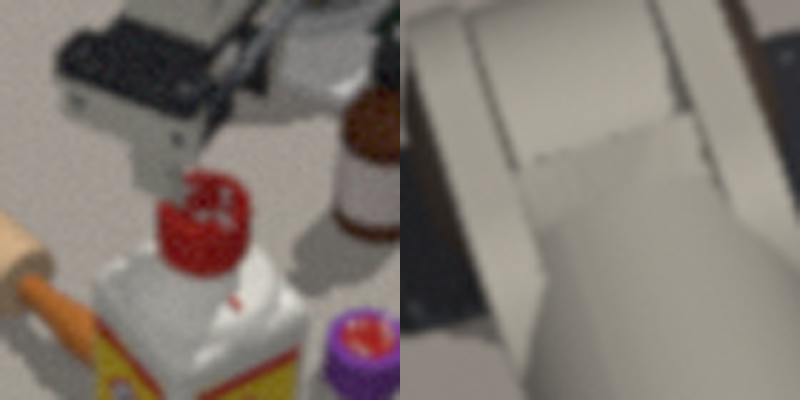

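```bash
python3 - <<'E'
from h import *
c=np.array([.5005,.002,.199]);ty=np.array([.275,-.961,0])
for s in(-.046,-.065,0,.046,.065):print(s,proj("side",c+s*ty),proj("top",c+s*ty))
print("captop",proj("side",np.array([.5006,.0033,.194])))
im=cv2.imread("pics/side1.png");cv2.imwrite("pics/c2.png",cv2.resize(im[125:225,210:340],(780,600),interpolation=cv2.INTER_CUBIC))
E
```

```text
-0.046 (np.float64(269.0121843429868), np.float64(203.7548578509992)) (np.float64(235.4752424331417), np.float64(213.02790070842153))
-0.065 (np.float64(265.83216770047494), np.float64(207.668682843233)) (np.float64(228.2546765337854), np.float64(215.1561300379539))
0 (np.float64(276.4167966958601), np.float64(194.6415857702635)) (np.float64(252.94590524609472), np.float64(207.87850140604664))
0.046 (np.float64(283.43124329451683), np.float64(186.00851258520407)) (np.float64(270.4014290135873), np.float64(202.7335642692442))
0.065 (np.float64(286.22181554913703), np.float64(182.57399866261665)) (np.float64(277.60690594373096), np.float64(200.60978234553554))
captop (np.float64(276.04011376761093), np.float64(196.03014291022262))
```

View pics/c2.png

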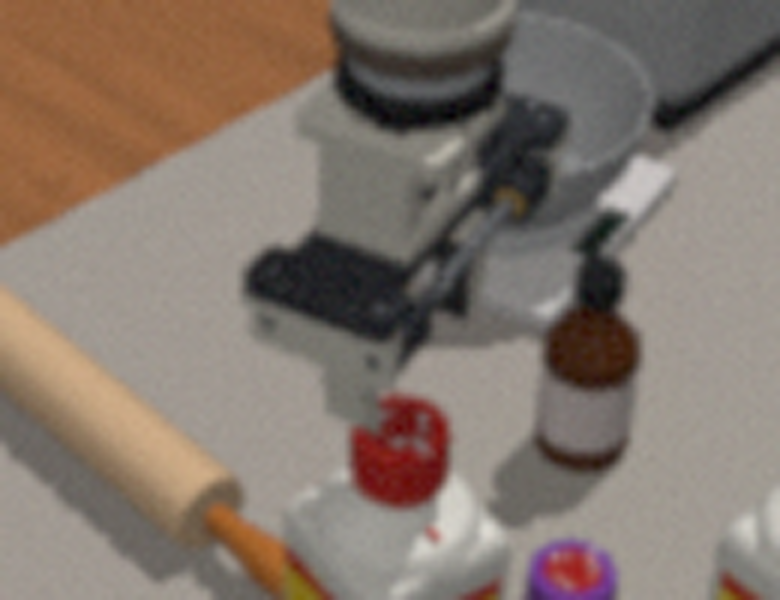

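The visible near fingertip is at about (269,194), some 9 px above my prediction of (269,204). I'll check the same offset in the start image before descending.

```bash
python3 - <<'E'
from h import *
im=cv2.imread("pics/side0.png");A=cv2.resize(im[80:180,412:512],(400,400),interpolation=cv2.INTER_CUBIC)
im1=cv2.imread("pics/side1.png");B=cv2.resize(im1[135:235,226:326],(400,400),interpolation=cv2.INTER_CUBIC)
ty=np.array([.275,-.961,0]);tx=np.array([.961,.275,0])
for I,c,o in((A,np.array([.179,-.6245,.201]),(412,80)),(B,np.array([.5005,.002,.2125]),(226,135))):
    for s in(-.046,.046):
        for z in(-.014,.052):
          for w in (-.0095,.0095):
            u,v=proj("side",c+s*ty+w*tx+[0,0,z]);print(s,z,round(u,1),round(v,1))
            cv2.circle(I,(int((u-o[0])*4+2),int((v-o[1])*4+2)),3,(0,255,0) if z<0 else (255,255,0),-1)
cv2.imwrite("pics/c3.png",np.hstack([A,B]))
E
```

```text
-0.046 -0.014 470.1 166.1
-0.046 -0.014 464.1 164.4
-0.046 0.052 478.5 150.1
-0.046 0.052 472.1 148.4
0.046 -0.014 473.5 152.2
0.046 -0.014 467.7 150.6
0.046 0.052 481.5 136.5
0.046 0.052 475.5 134.9
-0.046 -0.014 271.8 205.0
-0.046 -0.014 266.2 202.7
-0.046 0.052 272.4 188.3
-0.046 0.052 266.5 186.0
0.046 -0.014 286.1 187.2
0.046 -0.014 280.7 185.1
0.046 0.052 287.3 170.6
0.046 0.052 281.6 168.6
```

View pics/c3.png

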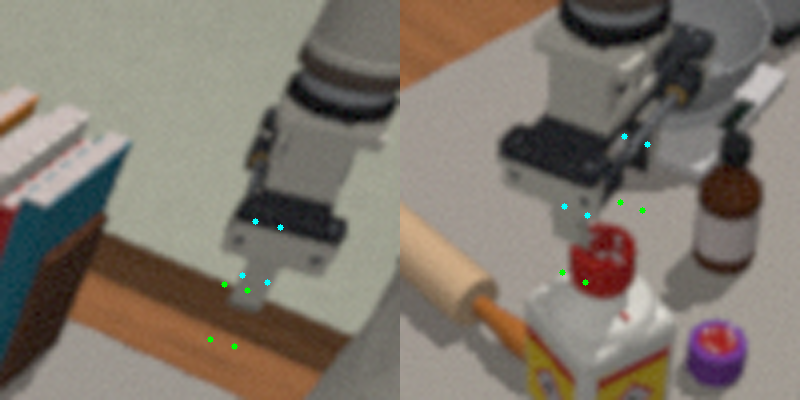

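In both pictures the whole gripper shows about 38 mm higher in the image than predicted. The top view can show whether that is a height offset or a sideways shift.

```bash
python3 - <<'E'
from h import *
im=cv2.imread("pics/top1.png");o=(192,148);I=cv2.resize(im[148:268,192:312],(600,600),interpolation=cv2.INTER_CUBIC)
ty=np.array([.275,-.961,0]);tx=np.array([.961,.275,0]);c=np.array([.5005,.002,.2125])
for dz,col in((0,(0,255,0)),(.038,(255,255,0))):
  for s in(-.095,.095):
    for w in(-.0375,.0375):
        u,v=proj("top",c+s*ty+w*tx+[0,0,.052+dz]);cv2.circle(I,(int((u-o[0])*5+2),int((v-o[1])*5+2)),3,col,-1)
cv2.imwrite("pics/c4.png",I)
E
```

```text
(no output)
```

View pics/c4.png

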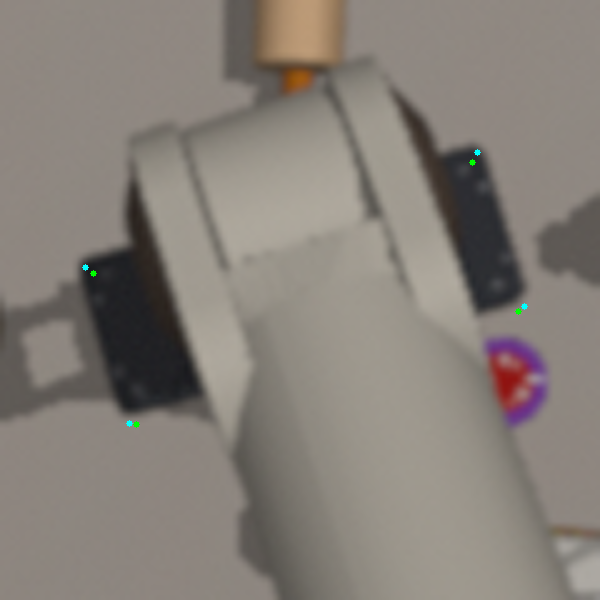

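Sideways the gripper is where the state says: body corners agree within 1–2 px, and a body about 38 mm higher fits the spacing better. So the offset is in height, and I'll go down in steps and check by looking and by force.

Emit:
step_arm([
  [0,-0.001,0.008,0],
  [0,-0.001,0.016,0],
  [0,-0.001,0.024,0],
  [0,-0.001,0.024,0],
  [0,-0.001,0.024,0],
])

```text
t: 3.03
eef_pos: [0.5006, 0.0032, 0.1885]
orientation: [-0.001, 0.99, 0.139, -0.001]
wrist_force: [-0.1, -0.0, 1.0]
opening: 0.0916
```

```bash
python3 - <<'E'
from h import *
im1=manip.capture("side")[:,:,::-1].copy();cv2.imwrite("pics/side2.png",im1);B=cv2.resize(im1[145:225,236:316],(600,600),interpolation=cv2.INTER_CUBIC)
o=manip.observe();print({k:np.round(o[k],4).tolist() for k in("t","joints","eef_pos","orientation","wrist_force","ft_torque")})
ty=np.array([.275,-.961,0]);c=np.array([.5005,.003,o["eef_pos"][2]])
for s in(-.046,.046):
    for z,col in((-.014,(0,255,0)),(.024,(255,255,0))):
        u,v=proj("side",c+s*ty+[0,0,z]);cv2.circle(B,(int((u-236)*7.5+4),int((v-145)*7.5+4)),3,col,-1)
cv2.imwrite("pics/c5.png",B)
E
```

```text
{'t': 3.0833, 'joints': [0.7238, 0.3502, -0.9361, 1.9205, 0.3264, 1.0325, -1.646], 'eef_pos': [0.501, 0.0033, 0.1889], 'orientation': [-0.0005, 0.9903, 0.139, -0.0002], 'wrist_force': [-0.5253, 0.3713, 0.5411], 'ft_torque': [0.0073, 0.0612, -0.04]}
```

View pics/c5.png

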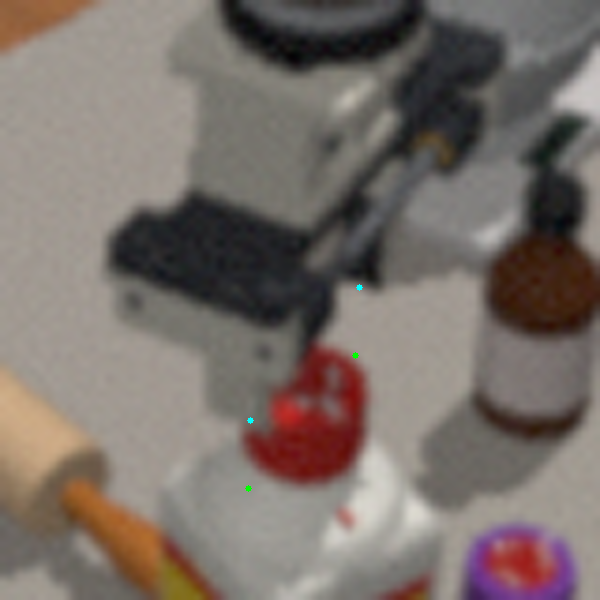

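The fingers look like they are still above the cap: both tips match z ≈ 0.213 rather than 0.175. I'll close gently here. If the reading is right they stop at 51 mm, and if the picture is right they close past it.

Emit:
step_arm([
  [0,0,0,0],
  [0,0,0,0],
  [0,0,0,0],
  [0,0,0,0],
  [0,0,0,0],
  [0,0,0,0],
], fingers=0.4, force=5)

```text
t: 3.58
eef_pos: [0.5011, 0.0033, 0.189]
orientation: [-0.0, 0.99, 0.139, -0.0]
wrist_force: [0.3, -0.5, 0.4]
opening: 0.0565
```

Emit:
step_arm([
  [0,0,0,0],
  [0,0,0,0],
  [0,0,0,0],
  [0,0,0,0],
])

```text
t: 3.92
eef_pos: [0.5011, 0.0033, 0.189]
orientation: [-0.0, 0.99, 0.139, -0.0]
wrist_force: [-0.8, 0.4, 0.2]
opening: 0.0367
```

They closed to 37 mm, so the tips are above the cap and the reported height reads about 38 mm low. I'll find the true height by touching the cap top lightly with the closed fingertips.

Emit:
step_arm([
  [0,0,0.005,0],
  [0,0,0.01,0],
  [0,0,0.011,0],
  [0,0,0.011,0],
])

```text
t: 4.25
eef_pos: [0.5005, 0.0033, 0.1772]
orientation: [-0.001, 0.99, 0.139, -0.001]
wrist_force: [0.1, -0.4, 0.6]
opening: 0.0369
```

Emit:
step_arm([
  [0,0,0.0015,0],
  [0,0,0.003,0],
  [0,0,0.003,0],
])

```text
t: 4.5
eef_pos: [0.5003, 0.0033, 0.1739]
orientation: [-0.001, 0.99, 0.139, -0.001]
wrist_force: [-0.5, 0.1, -0.2]
opening: 0.0369
```

Emit:
step_arm([
  [0,0,0.001,0],
  [0,0,0.002,0],
  [0,0,0.002,0],
])

```text
t: 4.75
eef_pos: [0.5002, 0.0032, 0.1718]
orientation: [-0.001, 0.99, 0.139, -0.001]
wrist_force: [0.3, -0.3, -0.0]
opening: 0.0368
```

Emit:
step_arm([
  [0,0,0.001,0],
  [0,0,0.002,0],
  [0,0,0.002,0],
])

```text
t: 5.0
eef_pos: [0.5003, 0.0032, 0.1701]
orientation: [-0.001, 0.99, 0.139, -0.001]
wrist_force: [-3.1, 0.3, 5.7]
opening: 0.0368
```

Emit:
step_arm([
  [0,0,0.001,0],
  [0,0,0.002,0],
  [0,0,0.002,0],
])

```text
t: 5.25
eef_pos: [0.5004, 0.0032, 0.1687]
orientation: [-0.0, 0.99, 0.139, -0.001]
wrist_force: [-3.5, 0.2, 7.2]
opening: 0.0365
```

Contact comes at a reported z of about 0.171, so the offset is 37 mm, matching the pictures. I'll lift, open, and go down to a reported z of 0.151, which puts the tips 20 mm below the cap top.

Emit:
step_arm([
  [0,0,-0.012,0],
  [0,0,-0.02,0],
  [0,0,-0.02,0],
  [0,0,-0.02,0],
  [0,0,-0.02,0],
  [0,0,-0.02,0],
  [0,0,-0.02,0],
  [0,0,-0.02,0],
], fingers=1)

```text
t: 5.92
eef_pos: [0.5001, 0.0032, 0.1883]
orientation: [-0.0, 0.99, 0.139, -0.001]
wrist_force: [-0.7, 0.3, 0.6]
opening: 0.0852
```

Emit:
step_arm([
  [0,0,0,0],
  [0,0,0,0],
])

```text
t: 6.08
eef_pos: [0.5, 0.0032, 0.1881]
orientation: [-0.0, 0.99, 0.139, -0.002]
wrist_force: [0.6, -0.9, -0.1]
opening: 0.0915
```

Emit:
step_arm([
  [0,0,0.012,0],
  [0,0,0.024,0],
  [0,0,0.034,0],
  [0,0,0.037,0],
  [0,0,0.037,0],
  [0,0,0.037,0],
])

```text
t: 6.58
eef_pos: [0.4996, 0.0035, 0.1507]
orientation: [-0.001, 0.99, 0.139, -0.002]
wrist_force: [0.1, -0.4, 0.0]
opening: 0.0919
```

Emit:
step_arm([
  [0,0,0,0],
  [0,0,0,0],
  [0,0,0,0],
  [0,0,0,0],
  [0,0,0,0],
  [0,0,0,0],
  [0,0,0,0],
  [0,0,0,0],
  [0,0,0,0],
], fingers=0.4, force=3)

```text
t: 7.33
eef_pos: [0.5001, 0.0028, 0.1509]
orientation: [-0.0, 0.99, 0.139, -0.002]
wrist_force: [2.5, -2.1, 1.5]
opening: 0.0514
```

Gripping on the cap at 51.4 mm, with about 2.7 N sideways along the jaw. I'll nudge to centre.

Emit:
step_arm([
  [0,0.001,0,0],
  [0,0.001,0,0],
  [0,0.001,0,0],
])

```text
t: 7.58
eef_pos: [0.5001, 0.0017, 0.1507]
orientation: [-0.0, 0.99, 0.139, -0.002]
wrist_force: [-0.4, -2.5, 0.1]
opening: 0.0512
```

Emit:
step_arm([
  [0,0.001,0,0],
  [0,0.001,0,0],
  [0,0.001,0,0],
])

```text
t: 7.83
eef_pos: [0.5001, 0.0017, 0.1507]
orientation: [-0.001, 0.99, 0.139, -0.002]
wrist_force: [0.0, 2.0, 0.6]
opening: 0.051
```

Now about balanced. Firm grip next.

Emit:
step_arm([
  [0,-0.0005,0,0],
  [0,-0.0005,0,0],
  [0,-0.0005,0,0],
  [0,-0.0005,0,0],
], fingers=0.4, force=37)

```text
t: 8.17
eef_pos: [0.5, 0.0017, 0.1507]
orientation: [-0.001, 0.99, 0.139, -0.002]
wrist_force: [0.3, -1.5, 0.7]
opening: 0.0505
```

Emit:
step_arm([
  [0,0,0.002,0],
  [0,0,0.004,0],
  [0,0,0.004,0],
  [0,0,0.004,0],
])

```text
t: 8.5
eef_pos: [0.5002, 0.0017, 0.1475]
orientation: [-0.0, 0.99, 0.139, -0.002]
wrist_force: [-4.1, -1.3, 10.8]
opening: 0.0502
```

The spring reading fits: 3.2 mm down at 10.8 N. About 1 mm more.

Emit:
step_arm([
  [0,0,0.001,0],
  [0,0,0.0018,0],
  [0,0,0.0018,0],
])

```text
t: 8.75
eef_pos: [0.5002, 0.0016, 0.1466]
orientation: [0.0, 0.99, 0.139, -0.002]
wrist_force: [-3.6, -2.0, 11.3]
opening: 0.0508
```

Emit:
step_arm([
  [0,0,0.0015,-5],
  [0,0,0.0015,-10],
  [0,0,0.0015,-15],
  [0,0,0.0015,-20],
  [0,0,0.0015,-25],
  [0,0,0.0015,-30],
])

```text
t: 9.25
eef_pos: [0.5016, 0.0022, 0.1466]
orientation: [0.0, 0.92, 0.393, -0.001]
wrist_force: [-1.7, -0.9, 11.4]
opening: 0.0506
```

```bash
python3 - <<'E'
from h import *
o=manip.observe();print({k:np.round(o[k],4).tolist() for k in("t","joints","eef_pos","orientation","wrist_force","ft_torque")})
w,x,y,z=o["orientation"];print("yaw",np.degrees(2*np.arctan2(y,x)))
E
```

```text
{'t': 9.25, 'joints': [0.7656, 0.4601, -1.0178, 1.9572, 0.4712, 0.9859, -1.241], 'eef_pos': [0.5016, 0.0022, 0.1466], 'orientation': [0.0002, 0.9197, 0.3925, -0.001], 'wrist_force': [-1.6879, -0.8574, 11.4498], 'ft_torque': [-0.023, 0.3725, -0.0752]}
yaw 46.222735716551284
```

Emit:
step_arm([
  [0,0,0.0015,-5],
  [0,0,0.0015,-10],
  [-0.001,0,0.0015,-15],
  [-0.001,0,0.0015,-20],
  [-0.001,0,0.0015,-25],
  [-0.001,0,0.0015,-30],
  [-0.001,0,0.0015,-30],
])

```text
t: 9.83
eef_pos: [0.5018, 0.0021, 0.1464]
orientation: [0.0, 0.785, 0.619, -0.0]
wrist_force: [-3.2, -1.4, 12.0]
opening: 0.0508
```

```bash
python3 - <<'E'
from h import *
im1=manip.capture("side")[:,:,::-1].copy();cv2.imwrite("pics/side3.png",im1)
o=manip.observe();print({k:np.round(o[k],4).tolist() for k in("t","joints","eef_pos","wrist_force","ft_torque")})
w,x,y,z=o["orientation"];print("yaw",np.degrees(2*np.arctan2(y,x)))
B=cv2.resize(im1[155:245,231:321],(600,600),interpolation=cv2.INTER_CUBIC)
cv2.imwrite("pics/c6.png",B)
E
```

```text
{'t': 9.8833, 'joints': [0.8436, 0.5247, -1.1399, 1.9565, 0.5625, 1.025, -0.7944], 'eef_pos': [0.5018, 0.0021, 0.1464], 'wrist_force': [-2.8221, -1.5914, 12.0727], 'ft_torque': [-0.1997, 0.5241, 0.0742]}
yaw 76.30693135821215
```

View pics/c6.png

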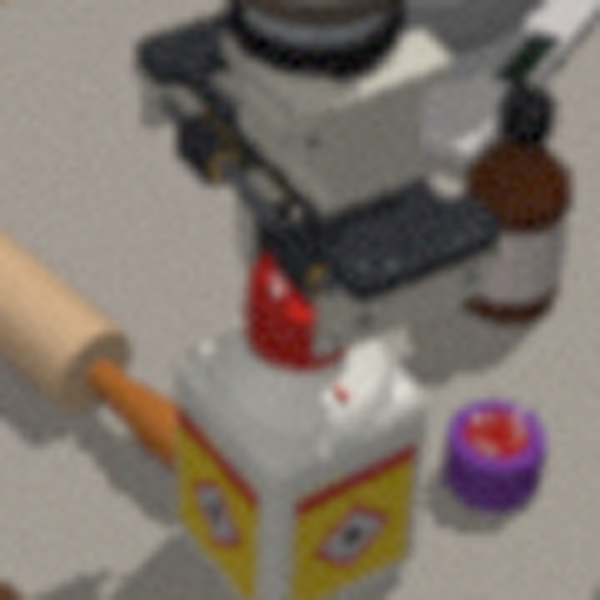

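The cap is held at 60° of turn. The bottle's red mark is still at about (282,214), so the bottle has not turned. I'll try a gentle lift and watch for pull.

Emit:
step_arm([
  [0,0,-0.002,0],
  [0,0,-0.004,0],
  [0,0,-0.006,0],
  [0,0,-0.007,0],
])

```text
t: 10.22
eef_pos: [0.5018, 0.0021, 0.1535]
orientation: [0.0, 0.786, 0.618, -0.0]
wrist_force: [-0.5, -0.1, 1.3]
opening: 0.0504
```

Emit:
step_arm([
  [0,0,-0.002,0],
  [0,0,-0.004,0],
  [0,0,-0.006,0],
  [0,0,-0.006,0],
])

```text
t: 10.55
eef_pos: [0.5017, 0.0021, 0.1597]
orientation: [0.0, 0.786, 0.618, -0.0]
wrist_force: [-1.3, -0.3, 0.6]
opening: 0.0501
```

No pull, so the cap is free. I'll lift straight up about 95 mm.

Emit:
step_arm([
  [0,0,-0.012,0],
  [0,0,-0.026,0],
  [0,0,-0.042,0],
  [0,0,-0.058,0],
  [0,0,-0.074,0],
  [0,0,-0.088,0],
  [0,0,-0.096,0],
  [0,0,-0.096,0],
  [0,0,-0.096,0],
])

```text
t: 11.3
eef_pos: [0.5019, 0.002, 0.256]
orientation: [0.001, 0.787, 0.618, -0.0]
wrist_force: [-0.7, 0.7, -0.5]
opening: 0.0506
```

```bash
python3 - <<'E'
from h import *
o=manip.observe();print({k:np.round(o[k],4).tolist() for k in("t","eef_pos","orientation","wrist_force","opening")})
im1=manip.capture("side")[:,:,::-1].copy();cv2.imwrite("pics/side4.png",im1)
I=cv2.resize(im1[125:255,210:340],(600,600),interpolation=cv2.INTER_CUBIC)
for z,c in((.182,(0,255,0)),(.265,(255,255,0)),(.299,(255,255,0))):
    u,v=proj("side",np.array([.5012,.0028,z]));print(z,u,v);cv2.circle(I,(int((u-210)*4.615),int((v-125)*4.615)),3,c,-1)
cv2.imwrite("pics/c7.png",I)
E
```

```text
{'t': 11.3, 'eef_pos': [0.5019, 0.002, 0.256], 'orientation': [0.0007, 0.7865, 0.6176, -0.0002], 'wrist_force': [-0.7307, 0.7338, -0.5038], 'opening': 0.0506}
0.182 275.88756938163647 198.71430356354082
0.265 276.805535706203 178.0036661878683
0.299 277.2116650154739 168.84080625843282
```

View pics/c7.png

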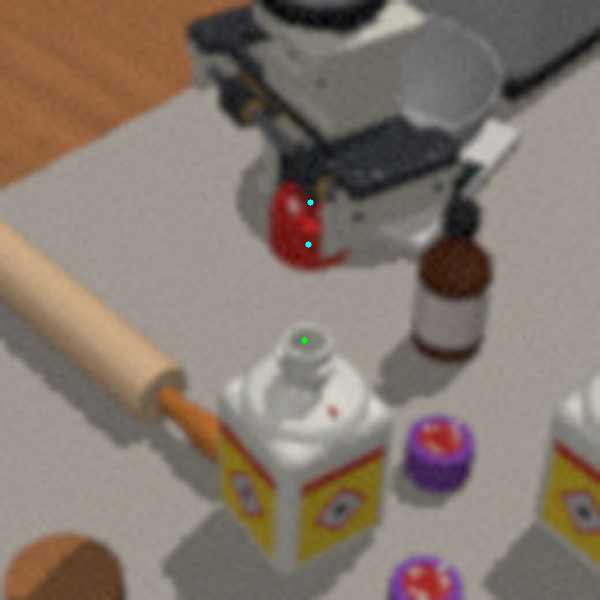

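The picture shows the open mouth at about (276,198), where it was predicted. The cap is held level straight above it, with its centre at about (276,174), and the red mark is unmoved at (282,214). Handing in.

```bash
python3 -c "
from cell import manip
print(manip.finish_job())"
```

```text
the job is handed in; nothing more can be done
None
```

The cap is off the lye bottle and held level in the gripper, straight above the open mouth with its lower edge about 80 mm up. I pressed it down about 4 mm (12 N), turned it 60° anticlockwise, lifted it straight off and handed the job in at about 11.3 s.

**Last checks:**
- **Cap:** the opening read 50.6 mm and the wrist force was near 0 N. There was no pull during the lift, so the cap was free of its hooks.
- **Bottle:** it stands where it was, and its red mark is within a pixel of where it was before the turn. The mouth is open where predicted.
- **Surroundings:** everything else visible in the last side-view crop looked undisturbed. I did not compare the rest of the counter.

**What disagreed:**
- **Height reading:** the reported tool height read about 37 mm lower than the cameras showed. A test close above the cap and a light touch on its top, which pressed it about 2.5 mm at 7 N, confirmed the cameras. I worked from the touch height.
- **Sideways:** the tool moved about 2 mm during the turn. The first grip was 1–2 mm off centre along the jaw, and I corrected it at low force before gripping firmly.

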